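# Load and close the hinged-leaf checking fixture

## Task

Load and close the checking fixture by pushing with the fingertips, lifting nothing: push the aluminium bar along its channel until it is fully home against the end stop, then tip the open leaf over and down until it lies flat on its rest buttons, without slamming it, and last push the hook latch upright until it is fully home over the leaf's edge. Push gently, and leave the gauges, the bottle and the screwdriver around the fixture where they are.

Things in the scene. Friction and masses are not known exactly. Their poses are not given: they have to be found in the camera images.
- fixture: Checking fixture, fixed to the bench: aluminium sub-plate 260 (x) x 250 (y) x 14 mm with a dark steel jig base on it, x -55 to 80, y -88 to 78 mm, its top (nest floor) at z = 28 mm. Origin: centre of the sub-plate's underside, on the bench; x along the bar's channel towards the end stop (roughly away from the robot), y to the hinge side, z up; turned up to 20 degrees.
- end_stop (a point): Middle of the end stop's face that the bar's far end meets, at the fixture's x = 60, y = 0, z = 38 mm. The steel stop is 44 mm wide, its top at z = 45 mm. The channel before it lies between two guide rails 12 mm high and wide, inner faces at y = +-26.2 mm, x -54 to 58 mm.
- bar: The part: loose drilled aluminium bar 120 (x) x 50 (y) x 20 (z) mm, about 0.32 kg, lying in the channel (1.2 mm play each side) but 12 to 30 mm short of the end stop. Origin: centre of its underside; x along its length, same sense as the fixture's. Home, its origin is at the fixture's x = 0 and its near end stands 5 mm beyond the jig base.
- bar_near_end (a point): Centre of the bar's near end face (the one to push on, towards the fixture's -x), 10 mm above its underside; at the fixture's x = -60 mm when home.
- leaf_hinge (a point): Middle of the leaf's hinge axis, which is parallel to the fixture's x at y = 62, z = 55.5 mm, between two lugs that reach x = +-44 mm and z = 67.5 mm. The leaf is a steel plate 60 mm wide (x = +-30), 12 mm thick, centred on this axis, free edge 120 mm from it. Two dark bushings stand 5 mm proud of its top (outer) face, 51 to 73 mm from the axis.
- leaf (a joint): Leaf angle, rad: 0 = closed, flat on the two rest buttons by its free edge, top at z = 61.5 mm, reaching y = -58 mm, 1.5 mm above the bar; 1.57 = upright; at the start 1.7 to 2.05, leaning back to the fixture's +y; stop at 2.2. About 0.38 kg; stiff hinge (0.34 N m of friction): it stays where it is left and must be pushed all the way, 3 to 6 N near its free edge.
- leaf_edge (a point): Middle of the leaf's free edge, mid-thickness, 120 mm from the hinge axis.
- latch_pivot (a point): Middle of the hook latch's pivot axis, parallel to the fixture's x at y = -73, z = 36.5 mm, between two cheeks that reach z = 44 mm, y -84 to -62, x = +-16.5 mm. The steel latch is 15.5 mm wide and 10 mm thick, with a 19 mm nose towards the leaf and a 22 mm wide thumb tab leaning outward at its top.
- latch (a joint): Latch angle, rad: 0 = upright and home (hard stop), nose over the leaf's free edge; at the start 0.35 to 0.65, leaning out to the fixture's -y; stop at 0.9. Stiff pivot (0.1 N m of friction): it stays where it is left; 2 to 4 N on the outer face of the tab stands it up, pushing in the fixture's +y and rising with the tab along its arc (a dead level push may bind).
- latch_tip (a point): Outer upper end of the latch's thumb tab, 59 mm from the pivot; when home it is at the fixture's y = -85, z = 94.5 mm.
- ring_gauge: Bystander: steel ring gauge lying flat, 64 mm outside diameter, 22 mm high; origin: centre of its underside.
- plug_gauge: Bystander: steel plug gauge standing upright, 30 mm diameter, 80 mm tall; origin: centre of its underside.
- oil_bottle: Bystander: small white plastic oil bottle standing upright, 42 mm diameter, 85 mm tall; origin: centre of its underside.
- screwdriver: Bystander: screwdriver 190 mm long with a black handle, lying on the bench; origin: the middle of its underside.
Mind the look-alikes: they are no part of the job. Of the things that look like the bar, the smallest one is meant.

How it is judged:
On the way, in this order (a step that is already met when the one before it is completed fails the run):
1. the bar is home against the end stop, the leaf still open (x of bar_near_end in the frame of fixture between -0.0625 and -0.056 m and y of bar in the frame of fixture between -0.006 and 0.006 m and height (world z) of bar below 0.031 m and angle between the x axis of bar and the x axis of fixture, either way round below 0.06 rad and value of joint leaf above 0.6 rad), for 0.2 s.
2. the leaf lies flat on its rest buttons (value of joint leaf below 0.04 rad), for 0.2 s.
3. the hook latch is upright over the leaf's edge (value of joint latch below 0.06 rad), for 0.2 s.
At the end, for the whole second after the job is handed in: The bar lies on the nest floor within 2.5 mm of the end stop (near end within 2.5 mm of the fixture's x = -60 mm), the leaf is closed to within 0.04 rad and the latch is upright to within 0.06 rad, all at rest (x of bar_near_end in the frame of fixture between -0.0625 and -0.056 m and y of bar in the frame of fixture between -0.006 and 0.006 m and height (world z) of bar below 0.031 m and angle between the x axis of bar and the x axis of fixture, either way round below 0.06 rad and value of joint leaf below 0.04 rad and value of joint latch below 0.06 rad and linear speed of bar below 0.01 m/s); the robot touches nothing.
It fails at once if the bar was lifted, or tipped out of its channel (height (world z) of bar above 0.036 m or angle between bar's own z axis and vertical above 0.15 rad).
It fails at once if the leaf was slammed (closing faster than 4 rad/s) (velocity of joint leaf below -4 rad/s).
It fails at once if the bar, the leaf or the latch was rammed or crushed instead of gently pushed (over 80 N) (contact force between the fingers and bar above 80 N or contact force between the fingers and leaf above 80 N or contact force between the fingers and latch above 80 N).
It fails at once if a bystander was moved or lifted (over 15 mm) (distance of any of ring_gauge, plug_gauge, oil_bottle, screwdriver from where it was at the start of the episode above 0.015 m).
It also fails if it takes over 61 s, if anything falls off the work surface, if the arm or the gripper's body presses on something with over 40 N, if the wrist force passes 120 N, or if a joint passes its speed limit or range.

## Robot

A 6-joint arm with a two-finger parallel gripper is mounted at the origin on the work surface. World frame = base frame: x ahead of the robot, y to its left, z up, the work surface at z = 0. Lengths are in m, angles in rad, forces in N, time in s.
With the tool pointing down it reaches from about 0.325 to 0.925 m from the base axis. Payload 3.1 kg.
Tool frame: the origin (TCP) lies on the centre line of the jaws, within the pads' length; the fingertips stand 22 mm ahead of it and the grasp point (between the pads) lies 3 mm ahead of it (r.tip_extent is the distance from the TCP to the fingertips, in m); z points along the fingers, y is the line along which they close (so a half turn about z gives the same grasp; the last joint's range is limited). The gripper opens to 85 mm and grips with 20 to 120 N. Pads are 22 mm wide; open, the fingers measure 114 mm over their backs; the gripper's body (76 mm by 85 mm) begins 54 mm behind the grasp point. The pads swing forward as they close: fully open they stand 13 mm farther back than shut.
Start: joints at [1.032, 0.217, 1.613, -0, 1.311, -0.112], TCP at [0.259, 0.569, 0.253] pointing down, gripper open.
Joint ranges: [-2.75, 2.75], [-0.78, 2.1], [0.31, 2.55], [-1.13, 4.27], [0.13, 2.63], [-2.58, 2.58]. Speed limits (rad/s): [2.79, 2.79, 3.14, 3.14, 3.14, 3.14].

## Interface

Orientations are given as a 3x3 rotation matrix whose columns are the frame's x, y, z axes.
In Python, from plant import r, cams, models gives the robot as it stands. The module is installed in compiled form; this text tells all that it offers.
- The arm moves only by the shell command python3 -m handwheel 'ROWS' [FORCE]. ROWS is JSON, a list that holds one entry, the list of rows, each a list of 5 numbers: the shift along the tool's x, y, z in cm, then the turn about the tool's z in degrees, then the finger opening in cm, from 0 to 8.54. A call has 1 to 8 rows; each row shifts and turns the commanded pose from where the row before left it, along the tool's axes as they then stand; what a row does not reach is not made up. A row lasts 1/10 s, in which the tool goes at most 50 mm and 8.59 degrees, less where a joint would pass 70% of its speed; a pose out of reach is approached as far as the arm can. A call is refused whole if a number of a shift passes 5 or a number of a turn 8.59, either way. A call with a gripper value outside its range is refused whole. The fingers move at their own pace and stop on an object; FORCE is the grip in N (left out, the last holds). Time passes only in rows, so rows that do not move let the fingers close. It gives the time, the measured TCP pose, the force, the opening and the grip force at its end, in the units of the state.
- r.sense(): the state, without advancing time (a new reading comes with each control period).
- cams.camera(name): name is "scene" or "top"; returns (picture, depth): 384x512x3 uint8, blue, green, red; 384x512 float32, m along the optical axis (not along the pixel's ray), 0 where there is no reading.
- cams.camera_info(name): a dict with "camera_matrix" (3x3 intrinsics, pixels), "k1" (the pictures are not rectified: a ray, as slopes to the right and down, at radius r is drawn at 1 + k1 r^2 times it, then the intrinsics apply), "extrinsics" (4x4, takes a point from camera to world coordinates). Camera axes: x right, y up, looking along -z (the intrinsics and any distortion apply to the point x, -y, -z); pixel columns grow to the right and rows downward; lengths in m; the calibration is good to about 2 mm. A picture is of the moment at which its call begins. camera_info takes no time and is no camera call.
- r.hand_in(): hands the job in; it is judged then, once.
Trained networks look in the newest picture that a camera, given by its name, has taken for a name from the list of things; names that differ only in an ending like _2 or _b are one class to them, and where a whole thing is asked for, a point or a joint stands for the part that bears it (a point fixed in the world has none). Each returns a list of dicts, best first, with "confidence" (0 to 1); they miss things now and then, are a little off and sometimes report something else, mostly with a low value. They report only what shows in the picture. A call takes as long as a camera call. They do not tell look-alikes from the thing itself.
- models.recognise(thing, camera): "rect" ([left, top, right, bottom] in pixels, round what is visible of it).
- models.place_of(thing, camera): "xy" ([column, row] in pixels: a listed point, or the origin of a listed thing).
The state is a dict: "clock": time; "qpos": joint angles; "joint_velocities": joint speeds; "joint_efforts": joint torques, N m; "ee_pos": TCP position; "ee_rot": TCP orientation; "wrist_force": force on the tool from outside, world axes, zero at the start; "moment": the same for the moment, N m; "width": opening from 0.0 (shut) to 1.0 (fully open); "grip_force": force on a finger pad.
Only numpy, scipy, OpenCV 4.12 (cv2) and the standard library are available. Lean on these libraries where they do the work, as an engineer would, in place of code of your own. Each camera call takes 0.05 s, during which the arm holds its last target. There are 200 camera calls.

## Working session

There is one attempt and no reset: what is moved stays moved. The work goes in short steps, Python scripts to look and compute and a shell command to move; the robot and the scene stay as the last step left them, time stands still between calls to the robot, and variables do not carry over. Pictures are saved under pics/ and viewed, at most 10 in all, crops included, and the job is handed in when it is done.

```bash
mkdir -p pics; cat > h.py <<'E'
import numpy as np, cv2
from plant import r,cams,models
def ray(name,uv):
    i=cams.camera_info(name);K=np.array(i["camera_matrix"]);k=i["k1"];E=np.array(i["extrinsics"])
    d=np.array([(uv[0]-K[0,2])/K[0,0],(uv[1]-K[1,2])/K[1,1]]);s=d.copy()
    for _ in range(20): s=d/(1+k*(s@s))
    return E,np.array([s[0],-s[1],-1.])
def at_z(name,uv,z):
    E,v=ray(name,uv);w=E[:3,:3]@v;o=E[:3,3];return o+w*(z-o[2])/w[2]
def at_d(name,uv,d):
    E,v=ray(name,uv);return E[:3,:3]@(v*d)+E[:3,3]
def proj(name,P):
    i=cams.camera_info(name);K=np.array(i["camera_matrix"]);k=i["k1"];E=np.array(i["extrinsics"])
    p=E[:3,:3].T@(np.array(P)-E[:3,3]);s=np.array([p[0],-p[1]])/-p[2];s=s*(1+k*(s@s));return np.array([K[0,0]*s[0]+K[0,2],K[1,1]*s[1]+K[1,2]])
E
python3 - <<'E'
from h import *
for n in("scene","top"):
    im,d=cams.camera(n);cv2.imwrite(f"pics/{n}0.png",im);np.save(f"{n}0.npy",d)
    print(n,np.array(cams.camera_info(n)["extrinsics"]).round(3).tolist())
    for t in "fixture end_stop bar bar_near_end leaf_hinge leaf_edge latch_pivot latch_tip ring_gauge plug_gauge oil_bottle screwdriver".split():
        print(t,[(np.round(q["xy"]).tolist(),round(q["confidence"],2)) for q in models.place_of(t,n)[:4]])
print(r.sense()["clock"])
E
```

```text
scene [[0.265, -0.693, 0.671, 1.221], [0.964, 0.188, -0.186, -0.153], [0.003, 0.696, 0.718, 0.832], [0.0, 0.0, 0.0, 1.0]]
fixture [([237.0, 226.0], 0.67)]
end_stop [([238.0, 236.0], 0.6)]
bar [([304.0, 127.0], 0.92), ([380.0, 175.0], 0.77), ([237.0, 208.0], 0.57), ([238.0, 186.0], 0.32)]
bar_near_end [([310.0, 140.0], 0.95), ([238.0, 189.0], 0.79), ([418.0, 185.0], 0.76)]
leaf_hinge [([264.0, 210.0], 0.87)]
leaf_edge [([282.0, 174.0], 0.97), ([155.0, 255.0], 0.24)]
latch_pivot [([208.0, 215.0], 0.78)]
latch_tip [([185.0, 198.0], 0.76)]
ring_gauge [([154.0, 257.0], 0.64)]
plug_gauge [([316.0, 205.0], 0.79)]
oil_bottle [([274.0, 299.0], 0.68)]
screwdriver [([133.0, 212.0], 0.94)]
top [[-0.031, 0.984, -0.177, 0.409], [-0.999, -0.027, 0.023, 0.06], [0.018, 0.177, 0.984, 0.816], [0.0, 0.0, 0.0, 1.0]]
fixture [([283.0, 186.0], 0.58)]
end_stop [([291.0, 157.0], 0.88)]
bar [([110.0, 215.0], 0.92), ([286.0, 194.0], 0.67), ([168.0, 329.0], 0.6)]
bar_near_end [([168.0, 286.0], 0.81), ([316.0, 193.0], 0.72), ([83.0, 188.0], 0.7), ([276.0, 220.0], 0.61)]
leaf_hinge [([259.0, 172.0], 0.69)]
leaf_edge [([241.0, 157.0], 0.63)]
latch_pivot [([314.0, 192.0], 0.57)]
latch_tip [([339.0, 190.0], 0.73)]
ring_gauge [([366.0, 167.0], 0.56)]
plug_gauge [([200.0, 196.0], 0.62)]
oil_bottle [([267.0, 106.0], 0.8)]
screwdriver [([382.0, 228.0], 0.91)]
1.3
```

View pics/scene0.png

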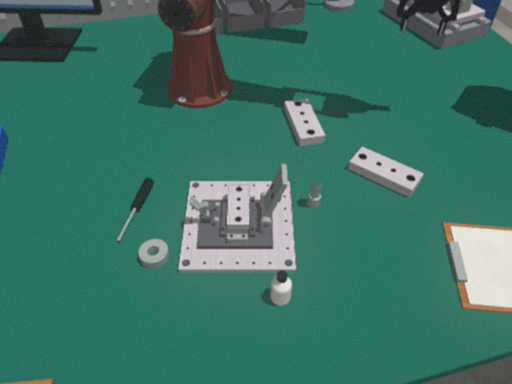

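View pics/top0.png

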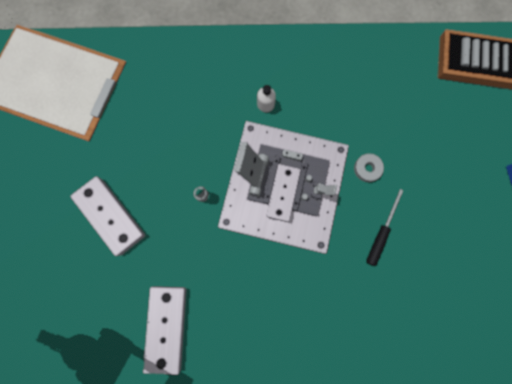

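The scene view shows three bar look-alikes: (304,127), (386,171) and (238,205). In the top view they are at (168,329), (110,215) and (286,193). The one in the fixture channel, top (286,193), is the smallest and fits the description. Next I fit the fixture pose and confirm with an enlarged crop.

```bash
cat > fit.py <<'E'
from h import *
im=cv2.imread("pics/top0.png");d=np.load("top0.npy")
P=[];UV=[]
for v in range(100,275):
    for u in range(200,365):
        if d[v,u]>0: P.append(at_d("top",(u,v),d[v,u]));UV.append((u,v))
P=np.array(P);UV=np.array(UV)
g=im[UV[:,1],UV[:,0]].astype(int)
m=((P[:,2]>.007)&(P[:,2]<.022)&(g.min(1)>90))
print(m.sum(),np.median(P[m,2]))
Q=[at_z("top",uv,.014)[:2] for uv in UV[m]]
mask=np.zeros(im.shape[:2],np.uint8);mask[UV[m][:,1],UV[m][:,0]]=255
n,l,s,c=cv2.connectedComponentsWithStats(mask);k=1+np.argmax(s[1:,4])
uv=np.argwhere(l==k)[:,::-1]
Q=np.array([at_z("top",x,.014)[:2] for x in uv],np.float32)*1000
print("rect mm",cv2.minAreaRect(Q))
c0=cv2.boxPoints(cv2.minAreaRect(Q));print(c0.round(1).tolist())
for a,z in [("fixture",0),("end_stop",.038),("leaf_hinge",.0555),("latch_pivot",.0365)]: pass
pts={"end_stop":(291,157,.038),"leaf_hinge":(259,172,.0555),"latch_pivot":(314,192,.0365),"bar_near_end":(276,220,.038)}
for k,(u,v,z) in pts.items(): print(k,at_z("top",(u,v),z).round(4))
pts={"end_stop":(238,236,.038),"leaf_hinge":(264,210,.0555),"latch_pivot":(208,215,.0365),"bar_near_end":(238,189,.038)}
for k,(u,v,z) in pts.items(): print("scene",k,at_z("scene",(u,v),z).round(4))
print("leaf edge depth",[ (n,at_d(n,x,np.load(n+"0.npy")[x[1],x[0]]).round(3)) for n,x in (("scene",(282,174)),("top",(241,157)))])
for n,b in (("top",(210,90,410,270)),("scene",(120,150,330,310))):
    I=cv2.imread(f"pics/{n}0.png")[b[1]:b[3],b[0]:b[2]];cv2.imwrite(f"pics/{n}c.png",cv2.resize(I,None,fx=3.3,fy=3.3,interpolation=2))
E
python3 fit.py
```

```text
Traceback (most recent call last):
  File "fit.py", line 6, in <module>
    if d[v,u]>0: P.append(at_d("top",(u,v),d[v,u]));UV.append((u,v))
                          ~~~~^^^^^^^^^^^^^^^^^^^^
  File "h.py", line 11, in at_d
    E,v=ray(name,uv);return E[:3,:3]@(v*d)+E[:3,3]
        ~~~^^^^^^^^^
  File "h.py", line 4, in ray
    i=cams.camera_info(name);K=np.array(i["camera_matrix"]);k=i["k1"];E=np.array(i["extrinsics"])
ValueError: time passes only in moves, steps and waits
```

Cache camera_info (too many calls).

```bash
python3 - <<'E'
s=open('h.py').read().replace('cams.camera_info(name)','info(name)').replace('def ray','import functools\n@functools.cache\ndef info(n): return cams.camera_info(n)\ndef ray',1)
open('h.py','w').write(s)
E
python3 fit.py
```

```text
6707 0.013586774611880847
rect mm ((569.8267211914062, -13.837188720703125), (249.44491577148438, 259.7991943359375), 74.63390350341797)
[[411.5, -99.69999694824219], [662.0, -168.5], [728.0999755859375, 72.0], [477.6000061035156, 140.8000030517578]]
end_stop [ 0.6304 -0.03    0.038 ]
leaf_hinge [0.593  0.0444 0.0555]
latch_pivot [ 0.5482 -0.0782  0.0365]
bar_near_end [0.4875 0.0098 0.038 ]
scene end_stop [ 0.6296 -0.0287  0.038 ]
scene leaf_hinge [0.5871 0.0424 0.0555]
scene latch_pivot [ 0.5525 -0.0803  0.0365]
scene bar_near_end [0.4929 0.0049 0.038 ]
leaf edge depth [('scene', array([0.6  , 0.075, 0.174])), ('top', array([0.596, 0.08 , 0.168]))]
```

View pics/topc.png

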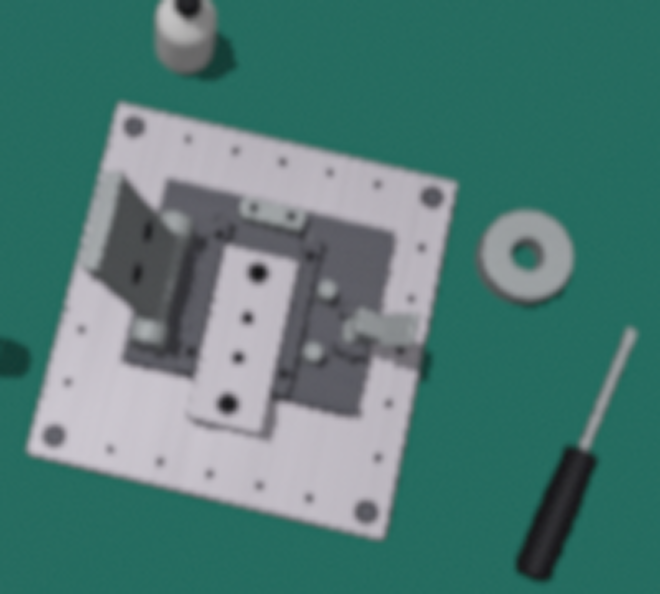

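The crop confirms that the bar in the channel is the smallest of the three. It sits about 22 mm short of the stop, at top-view (286,193). The leaf leans back at left and the latch leans out at right. Fixture origin is about (0.570, −0.014), turned −15.4°. The measured end stop, hinge and pivot agree with the given geometry.

```bash
cat >> h.py <<'E'
A=np.deg2rad(-15.37);O=np.array([.5698,-.0138]);c,s=np.cos(A),np.sin(A);F=np.array([[c,-s],[s,c]])
def fx(P): P=np.array(P);return np.append((F.T@(P[:2]-O)),P[2])*1000
def wd(p): p=np.array(p)/1000.;return np.append(F@p[:2]+O,p[2])
def togo(p):   # fixture mm target of fingertip centre -> tool cm
    S=r.sense();R=np.array(S["ee_rot"]);tip=np.array(S["ee_pos"])+R[:,2]*r.tip_extent
    print("tip fx mm",fx(tip).round(1),"togo cm",(R.T@(wd(p)-tip)*100).round(2),"yaw of tool x in fixture deg",round(np.degrees(np.arctan2(*(F.T@R[:2,0])[::-1])),1),"F",np.round(S["wrist_force"],1),"t",round(S["clock"],2),"w",round(S["width"],2))
E
python3 - <<'E'
from h import *
S=r.sense();print(r.tip_extent,np.round(S["ee_rot"],3).tolist(),S["qpos"])
togo([-110,0,100])
for t,n,uv,z in [("tip","top",(339,190),.082),("tip","scene",(185,198),.082),("plug","top",(200,196),0),("plug","scene",(316,205),0),("ring","top",(366,167),0),("oil","top",(267,106),0),("screw","top",(382,228),0)]: print(t,n,fx(at_z(n,uv,z)).round(0))
for n in("scene","top"):
    d=np.load(n+"0.npy"); u,v={"scene":(185,198),"top":(339,190)}[n]
    for du in range(-4,5,2): print(n,du,[fx(at_d(n,(u+du,v+dv),d[v+dv,u+du])).round(0).tolist() for dv in(-3,0,3)])
E
```

```text
0.022 [[-0.91, 0.414, 0.0], [0.414, 0.91, 0.0], [-0.0, 0.0, -1.0]] [ 1.03178624e+00  2.16898473e-01  1.61338365e+00 -3.29750877e-06
  1.31129278e+00 -1.12203185e-01]
tip fx mm [-454.4  479.5  231.3] togo cm [-41.58 -41.91  13.13] yaw of tool x in fixture deg 170.9 F [-0.3 -0.1  0.8] t 1.3 w 1.0
tip top [   3. -113.   82.]
tip scene [ -10. -117.   82.]
plug top [-69. 185.   0.]
plug scene [-62. 187.   0.]
ring top [  93. -181.    0.]
oil top [187.  85.   0.]
screw top [ -41. -244.    0.]
scene -4 [[-92.0, -145.0, 2.0], [-82.0, -144.0, 2.0], [-73.0, -143.0, 1.0]]
scene -2 [[-93.0, -140.0, 1.0], [-83.0, -139.0, 1.0], [-74.0, -138.0, 0.0]]
scene 0 [[-91.0, -135.0, 4.0], [-81.0, -134.0, 3.0], [-73.0, -133.0, 1.0]]
scene 2 [[-93.0, -130.0, 1.0], [-83.0, -129.0, 1.0], [-61.0, -125.0, 15.0]]
scene 4 [[-79.0, -122.0, 16.0], [-68.0, -121.0, 18.0], [-59.0, -120.0, 17.0]]
top -4 [[6.0, -102.0, 87.0], [-0.0, -104.0, 87.0], [-6.0, -105.0, 86.0]]
top -2 [[26.0, -120.0, 13.0], [19.0, -122.0, 14.0], [11.0, -123.0, 15.0]]
top 0 [[27.0, -125.0, 11.0], [23.0, -129.0, 0.0], [16.0, -130.0, -1.0]]
top 2 [[32.0, -132.0, -1.0], [25.0, -134.0, -1.0], [17.0, -135.0, 0.0]]
top 4 [[32.0, -137.0, -0.0], [26.0, -138.0, -2.0], [18.0, -139.0, -0.0]]
```

View pics/scenec.png

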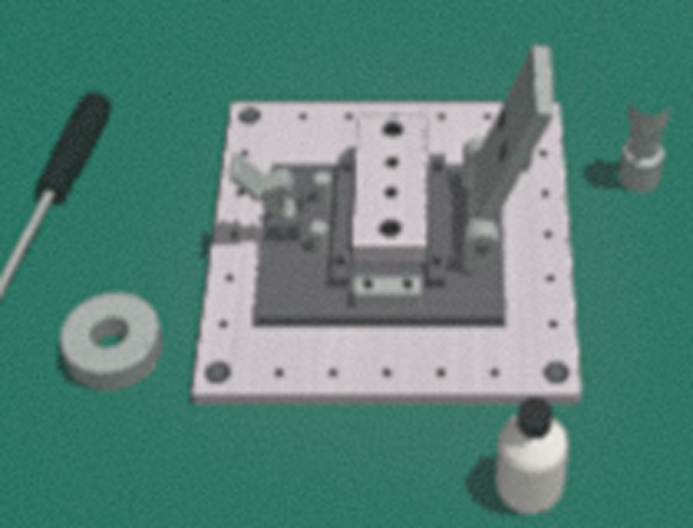

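```bash
python3 -m handwheel '[[[-3.5,-3.5,0,0,0],[-3.5,-3.5,0,0,0],[-3.5,-3.5,0,0,0],[-3.5,-3.5,0,0,0],[-3.5,-3.5,0,0,0],[-3.5,-3.5,0,0,0],[-3.5,-3.5,0,0,0],[-3.5,-3.5,0,0,0]]]' 30; python3 -m handwheel '[[[-3.4,-3.5,0,0,0],[-3.4,-3.5,0,0,0],[-3.4,-3.4,0,0,0],[-3.4,-3.4,0,0,0],[0,0,0,8.1,0],[0,0,0,8.1,0],[0,0,0,8.1,0],[0,0,0,8.1,0]]]'; python3 -m handwheel '[[[0,0,0,8.1,0],[0,0,0,8.1,0],[0,0,0,8.1,0],[0,0,0,8.1,0],[0,0,0,8.1,0],[0,0,0,8.0,0],[0,0,0,0,0]]]'; python3 -c "
from h import *
togo([-110,0,27])"
```

```text
clock: 2.1
ee_pos: [0.3981, 0.1964, 0.2537]
ee_rot: [[-0.91, 0.414, 0.001], [0.414, 0.91, 0.0], [-0.001, 0.001, -1.0]]
wrist_force: [1.4, -0.0, 0.9]
width: 0.001
grip_force: 0.0
clock: 2.9
ee_pos: [0.4644, 0.0159, 0.2534]
ee_rot: [[-0.541, 0.841, 0.0], [0.841, 0.541, 0.0], [-0.0, 0.0, -1.0]]
wrist_force: [0.1, 0.6, 0.4]
width: -0.002
grip_force: 0.0
clock: 3.6
ee_pos: [0.4644, 0.0163, 0.2535]
ee_rot: [[0.265, 0.964, 0.0], [0.964, -0.265, -0.0], [0.0, 0.0, -1.0]]
wrist_force: [0.4, -0.4, -0.2]
width: 0.003
grip_force: 0.0
tip fx mm [-109.6    1.   231.5] togo cm [-0.11 -0.04 20.45] yaw of tool x in fixture deg 90.0 F [ 0.4 -0.4 -0.2] t 3.6 w 0.0
```

```bash
python3 -m handwheel '[[[0,0,4.5,0,0],[0,0,4.5,0,0],[0,0,4.5,0,0],[0,0,3.5,0,0],[0,0,2,0,0],[0,0,1.4,0,0],[0,0,0,0,0]]]'; python3 -c "
from h import *
togo([-110,0,27])
for n in('top','scene'):
  im,d=cams.camera(n);cv2.imwrite(f'pics/{n}1.png',im)
I=cv2.imread('pics/top1.png')[90:270,210:410];cv2.imwrite('pics/top1c.png',cv2.resize(I,None,fx=3.3,fy=3.3,interpolation=2))
for p in [(-60,0,38),(-110,0,27),(60,0,38),(-120,0,49)]: print(p,proj('top',wd(p)).round(1))
"
```

```text
clock: 4.3
ee_pos: [0.4622, 0.0165, 0.0471]
ee_rot: [[0.262, 0.965, -0.005], [0.965, -0.262, 0.001], [-0.001, -0.005, -1.0]]
wrist_force: [-0.2, -0.0, 0.0]
width: 0.002
grip_force: 0.0
tip fx mm [-111.9    0.6   25.1] togo cm [-0.07  0.19 -0.19] yaw of tool x in fixture deg 90.2 F [-0.2 -0.   0. ] t 4.3 w 0.0
(-60, 0, 38) [279.  208.9]
(-110, 0, 27) [273.6 231.2]
(60, 0, 38) [290.9 158.2]
(-120, 0, 49) [273.1 235. ]
```

View pics/top1c.png

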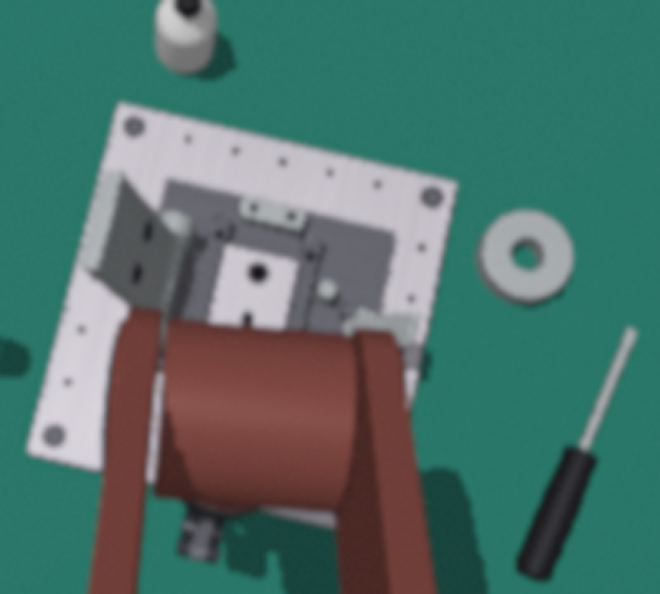

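The arm hides the near end in the top view. The gripper is ahead of the leaf's near side, so I check clearance from the scene view.

```bash
python3 -c "
from h import *
I=cv2.imread('pics/scene1.png')[60:280,130:340];cv2.imwrite('pics/scene1c.png',cv2.resize(I,None,fx=2.7,fy=2.7,interpolation=2))"
```

```text
(no output)
```

View pics/scene1c.png

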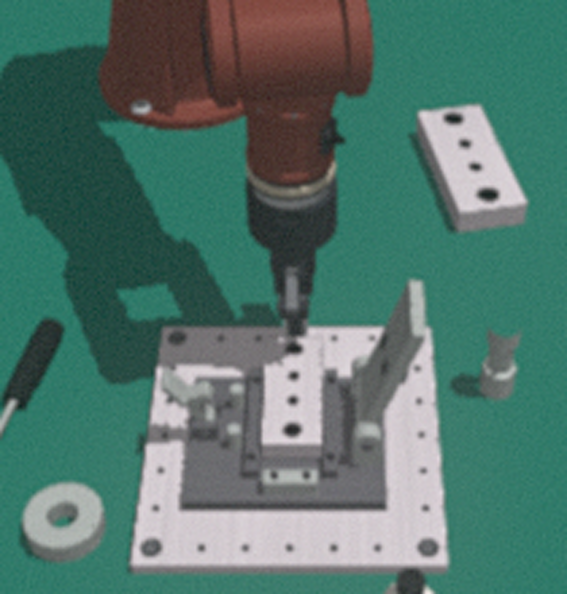

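The gripper sits centred behind the bar, with the leaf, latch and wrist all well clear. Pushing now.

```bash
python3 -m handwheel '[[[-0.05,0.5,-0.1,-0.2,0],[0,0.5,0,0,0],[0,0.4,0,0,0],[0,0.4,0,0,0],[0,0.4,0,0,0],[0,0,0,0,0]]]'; python3 -c "
from h import *
togo([-74,0,27])"
```

```text
clock: 5.0
ee_pos: [0.4863, 0.0098, 0.0504]
ee_rot: [[0.261, 0.965, 0.001], [0.965, -0.261, -0.0], [0.0, 0.001, -1.0]]
wrist_force: [-0.7, -0.4, 0.1]
width: 0.002
grip_force: 0.4
tip fx mm [-86.8   0.6  28.4] togo cm [-0.06  1.27  0.14] yaw of tool x in fixture deg 90.2 F [-0.7 -0.4  0.1] t 5.0 w 0.0
```

```bash
python3 -m handwheel '[[[0,0.3,0.1,0,0],[0,0.3,0,0,0],[0,0.2,0,0,0],[0,0.1,0,0,0],[0,0,0,0,0]]]'; python3 -c "
from h import *
togo([-74,0,27])
im,d=cams.camera('top');cv2.imwrite('pics/top2.png',im)"
```

```text
clock: 5.5
ee_pos: [0.4948, 0.0074, 0.0493]
ee_rot: [[0.261, 0.965, 0.001], [0.965, -0.261, -0.0], [0.0, 0.001, -1.0]]
wrist_force: [-0.8, -0.5, -0.6]
width: -0.003
grip_force: 0.3
tip fx mm [-77.9   0.6  27.3] togo cm [-0.06  0.39  0.03] yaw of tool x in fixture deg 90.2 F [-0.8 -0.5 -0.6] t 5.5 w -0.0
```

```bash
for i in 1 2 3; do python3 -m handwheel '[[[0,0.1,0,0,0],[0,0.1,0,0,0],[0,0,0,0,0]]]' | grep -E "ee_pos|wrist"; done; python3 -c "
from h import *
togo([-74,0,27])"
```

```text
ee_pos: [0.496, 0.0072, 0.0494]
wrist_force: [-2.3, 0.6, 2.0]
ee_pos: [0.4985, 0.0065, 0.0493]
wrist_force: [-1.3, 0.8, 0.7]
ee_pos: [0.4998, 0.0061, 0.0493]
wrist_force: [-4.5, 1.2, 3.5]
tip fx mm [-72.8   0.7  27.3] togo cm [-0.07 -0.12  0.03] yaw of tool x in fixture deg 90.2 F [-4.5  1.2  3.5] t 6.45 w -0.0
```

```bash
for i in 1 2 3; do python3 -m handwheel '[[[0,0.1,0,0,0],[0,0,0,0,0]]]' | grep -E "ee_pos|wrist"; done; python3 -c "
from h import *
togo([-74,0,27])
im,d=cams.camera('scene');cv2.imwrite('pics/scene2.png',im)
print(models.place_of('bar_near_end','scene')[:3])"
```

```text
ee_pos: [0.4998, 0.0061, 0.0492]
wrist_force: [-6.3, 2.1, 6.2]
ee_pos: [0.4999, 0.0061, 0.049]
wrist_force: [-8.3, 2.6, 7.0]
ee_pos: [0.5, 0.0061, 0.0489]
wrist_force: [-9.7, 2.9, 10.0]
tip fx mm [-72.8   0.6  26.9] togo cm [-0.06 -0.12 -0.01] yaw of tool x in fixture deg 90.2 F [-9.7  2.9 10. ] t 7.05 w -0.0
[{'xy': [309.5, 139.6], 'confidence': 0.88}, {'xy': [416.0, 188.4], 'confidence': 0.74}, {'xy': [240.0, 197.3], 'confidence': 0.68}]
```

```bash
python3 -c "
from h import *
for p in [(-60,0,38),(-64,0,38),(-80,0,38),(60,0,48),(54,0,48)]: print(p,proj('scene',wd(p)).round(1))
I=cv2.imread('pics/scene2.png')[150:260,180:310];cv2.imwrite('pics/scene2c.png',cv2.resize(I,None,fx=5,fy=5,interpolation=2))"
```

```text
(-60, 0, 38) [238.8 194.9]
(-64, 0, 38) [238.8 193.6]
(-80, 0, 38) [239.  188.7]
(60, 0, 48) [237.2 232.6]
(54, 0, 48) [237.3 230.4]
```

View pics/scene2c.png

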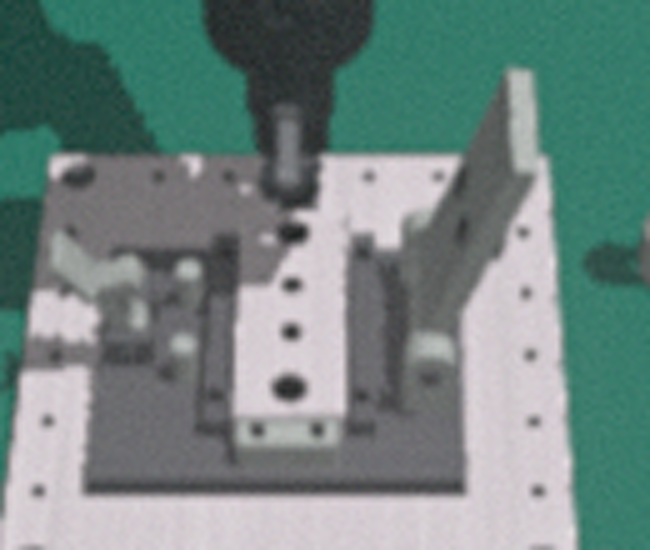

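The bar's far end now meets the stop, at crop (290,415), with no gap showing. Force rises without motion, so it is home. Backing off and lifting, then checking.

```bash
python3 -m handwheel '[[[0,-1,0,0,0],[0,-2,0,0,0],[0,-2,-0.5,0,0],[0,0,-4,0,0],[0,0,-4.5,0,0],[0,0,-4.5,0,0],[0,0,-4.5,0,0],[0,0,-4,0,0]]]' | grep -E "ee_pos|wrist"; python3 -m handwheel '[[[4.5,0,0,0,0],[4.5,1,0,0,0],[4,2,0,0,0],[1,2,0,0,0],[0,0,0,0,0]]]' | grep -E "ee_pos|wrist"; python3 -c "
from h import *
togo([0,140,140])
im,d=cams.camera('top');cv2.imwrite('pics/top3.png',im)
for t in ('bar_near_end','bar','end_stop','leaf_edge'):print(t,[(np.round(q['xy'],1).tolist(),round(q['confidence'],2)) for q in models.place_of(t,'top')[:4]])
print(proj('top',wd((-60,0,38))),proj('top',wd((0,0,28))))
I=im[130:240,230:340];cv2.imwrite('pics/top3c.png',cv2.resize(I,None,fx=5,fy=5,interpolation=2))"
```

```text
ee_pos: [0.4561, 0.018, 0.2725]
wrist_force: [1.1, 0.1, -0.7]
ee_pos: [0.5425, 0.1416, 0.2697]
wrist_force: [-0.2, -0.5, 0.2]
tip fx mm [-67.4 142.6 247.7] togo cm [-0.31  6.69 10.8 ] yaw of tool x in fixture deg 90.3 F [-0.2 -0.5  0.2] t 8.45 w 0.0
bar_near_end [([283.4, 208.7], 0.82), ([317.4, 188.2], 0.64)]
bar [([107.0, 215.5], 0.69), ([287.4, 184.5], 0.56)]
end_stop [([287.9, 156.8], 0.92), ([262.2, 174.5], 0.16)]
leaf_edge [([243.0, 156.8], 0.75)]
[279.02333331 208.92268771] [284.68025596 184.11053599]
```

View pics/top3c.png

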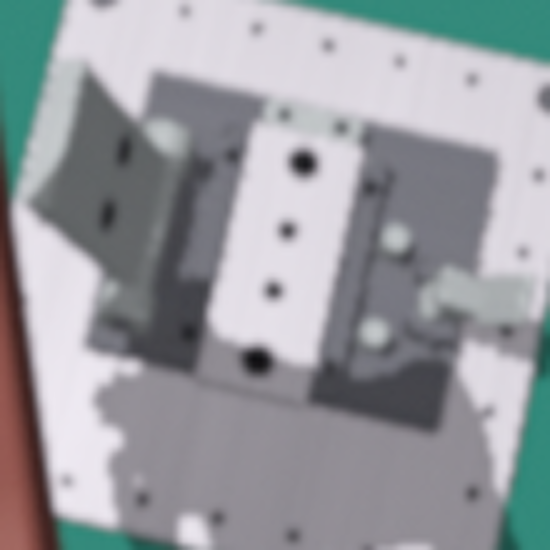

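The bar lies against the stop at crop (310,130), and its near end is at row 208.7 where 208.9 is expected. It is home. Next I move behind the leaf.

```bash
python3 -m handwheel '[[[-0.2,3.5,0,-0.3,0],[0,3.2,0,0,0],[0,0,4,0,0],[0,0,4,0,0],[0,0,2.7,0,0],[0,0,0,0,0]]]' | grep -E "ee_pos|wrist"; python3 -c "
from h import *
togo([0,115,140])"
```

```text
ee_pos: [0.599, 0.12, 0.1569]
wrist_force: [-0.0, -0.1, -0.4]
tip fx mm [ -7.5 136.6 134.9] togo cm [-2.17  0.73 -0.51] yaw of tool x in fixture deg 90.5 F [-0.  -0.1 -0.4] t 9.3 w 0.0
```

```bash
python3 -m handwheel '[[[0,0.7,-2.2,-0.5,0],[-1,0,0,0,0],[-1,0,0,0,0],[-1,0,0,0,0],[-1,0,0,0,0],[-1,0,0,0,0],[0,0,0,0,0]]]' | grep -E "ee_pos|wrist"; python3 -c "
from h import *
togo([0,79,157])"
```

```text
ee_pos: [0.5972, 0.0691, 0.184]
wrist_force: [0.5, -0.3, 0.9]
tip fx mm [  4.5  87.1 162. ] togo cm [-0.8  -0.46  0.5 ] yaw of tool x in fixture deg 91.0 F [ 0.5 -0.3  0.9] t 10.0 w 0.0
```

```bash
python3 -m handwheel '[[[-0.8,-0.4,0.3,1,0],[-0.9,0,0.2,0,0],[-0.9,0,0,0,0],[-0.9,0,0.1,0,0],[0,0,0,0,0]]]' | grep -E "ee_pos|wrist"; python3 -c "
from h import *
togo([0,27,147])
im,d=cams.camera('top');cv2.imwrite('pics/top4.png',im)
im,d=cams.camera('scene');cv2.imwrite('pics/scene4.png',im)
J=[cv2.resize(cv2.imread(f'pics/{n}4.png')[100:270,190:350],None,fx=2.4,fy=2.4,interpolation=2) for n in('top','scene')];cv2.imwrite('pics/both4.png',np.hstack(J))"
```

```text
ee_pos: [0.5837, 0.0364, 0.1772]
wrist_force: [0.7, -0.6, 0.6]
tip fx mm [  0.   52.1 155.2] togo cm [-2.51  0.    0.82] yaw of tool x in fixture deg 90.0 F [ 0.7 -0.6  0.6] t 10.5 w -0.0
```

View pics/both4.png

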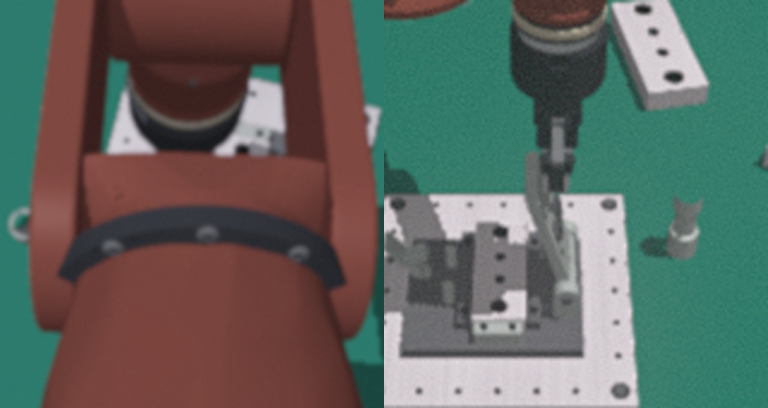

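The leaf (scene half, about (545,210)) is past upright and the closed fingers follow at its back. Continuing along the arc.

```bash
python3 -m handwheel '[[[-0.9,0,0.2,0,0],[-0.8,0,0.3,0,0],[-0.8,0,0.3,0,0],[-0.8,0,0.4,0,0],[-0.7,0,0.5,0,0],[-0.7,0,0.6,0,0],[0,0,0,0,0]]]' | grep -E "ee_pos|wrist"; python3 -c "
from h import *
togo([0,-12,112])"
```

```text
ee_pos: [0.5719, -0.0088, 0.1543]
wrist_force: [-0.1, 0.2, -0.2]
tip fx mm [  0.7   5.4 132.3] togo cm [-1.73 -0.06  2.03] yaw of tool x in fixture deg 90.0 F [-0.1  0.2 -0.2] t 11.3 w -0.0
```

```bash
python3 -m handwheel '[[[-0.6,-0.05,0.6,0,0],[-0.6,0,0.7,0,0],[-0.5,0,0.7,0,0],[-0.4,0,0.8,0,0],[-0.4,0,0.8,0,0],[-0.4,0,0.8,0,0],[0,0,0,0,0]]]' | grep -E "ee_pos|wrist"; python3 -c "
from h import *
togo([0,-29,61.5])
im,d=cams.camera('scene');cv2.imwrite('pics/scene5.png',im)
I=cv2.imread('pics/scene5.png')[110:270,150:330];cv2.imwrite('pics/scene5c.png',cv2.resize(I,None,fx=3,fy=3,interpolation=2))"
```

```text
ee_pos: [0.5628, -0.0352, 0.1092]
wrist_force: [-1.1, -1.1, 0.0]
tip fx mm [ -1.2 -22.4  87.2] togo cm [-0.65  0.13  2.57] yaw of tool x in fixture deg 90.0 F [-1.1 -1.1  0. ] t 12.0 w -0.0
```

View pics/scene5c.png

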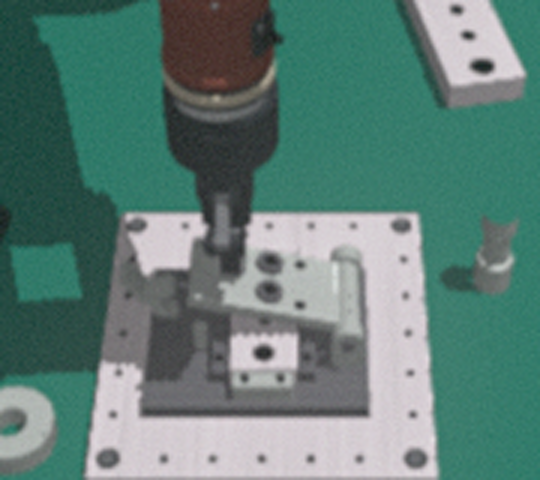

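The leaf is about 15° from closed, with the fingertips on its top between the bushings and the free edge. Lowering gently (all 10 views are used, so I rely on forces and numbers from here).

```bash
python3 -m handwheel '[[[-0.2,0.1,0.7,0,0],[-0.2,0,0.7,0,0],[-0.1,0,0.6,0,0],[0,0,0.3,0,0],[0,0,0,0,0]]]' | grep -E "ee_pos|wrist"; for i in 1 2 ; do python3 -m handwheel '[[[0,0,0.15,0,0],[0,0,0,0,0]]]' | grep -E "ee_pos|wrist";done; python3 -c "
from h import *
togo([0,-29,61.5])"
```

```text
ee_pos: [0.5636, -0.0402, 0.0876]
wrist_force: [-0.2, -0.1, -0.6]
ee_pos: [0.5639, -0.0402, 0.0867]
wrist_force: [-0.3, -0.1, -0.3]
ee_pos: [0.564, -0.0403, 0.0853]
wrist_force: [-0.3, 0.2, -0.4]
tip fx mm [  1.5 -27.   63.3] togo cm [-0.2  -0.15  0.18] yaw of tool x in fixture deg 90.0 F [-0.3  0.2 -0.4] t 12.95 w -0.0
```

```bash
for i in 1 2 3 4; do python3 -m handwheel '[[[0,0,0.1,0,0],[0,0,0,0,0]]]' | grep -E "ee_pos|wrist";done; python3 -c "
from h import *
togo([0,-29,61.5])"
```

```text
ee_pos: [0.5641, -0.0403, 0.0844]
wrist_force: [0.2, -0.7, 0.6]
ee_pos: [0.5641, -0.0403, 0.0835]
wrist_force: [-0.9, -1.0, 2.5]
ee_pos: [0.5642, -0.0403, 0.0835]
wrist_force: [-3.8, -1.3, 8.1]
ee_pos: [0.5642, -0.0403, 0.0835]
wrist_force: [-5.5, -0.4, 13.1]
tip fx mm [  1.6 -27.1  61.5] togo cm [-0.19 -0.16 -0.  ] yaw of tool x in fixture deg 90.0 F [-5.5 -0.4 13.1] t 13.75 w -0.0
```

The tip stopped at z = 61.5 mm, exactly the closed height, with the force rising to 13 N. The leaf is flat. Moving to the latch.

```bash
python3 -m handwheel '[[[0,0,-1,0,0],[0,0,-4,0,0],[0,0,-4.5,0,0],[-4,0,-1,0,0],[-4,0,0,0,0],[-4,-0.2,0,0,0],[-2.5,0,0,0,0],[0,0,0,0,0]]]' | grep -E "ee_pos|wrist"; python3 -c "
from h import *
togo([0,-150,74])
im,d=cams.camera('scene');im,dt=cams.camera('top')
for n in('scene','top'):
  for t in('latch_tip','leaf_edge','latch_pivot'):print(n,t,[(np.round(q['xy'],1).tolist(),round(q['confidence'],2)) for q in models.place_of(t,n)[:2]])
  for a in(.3,.4,.5,.6): print(a,proj(n,wd((0,-73-59*np.sin(a+.204),36.5+59*np.cos(a+.204)))).round(1))
  print('leaf edge closed',proj(n,wd((0,-58,55.5))).round(1))
"
```

```text
ee_pos: [0.5231, -0.1821, 0.1864]
wrist_force: [-0.2, 0.3, -0.5]
tip fx mm [  -0.4 -174.7  164.4] togo cm [2.47 0.03 9.03] yaw of tool x in fixture deg 89.8 F [-0.2  0.3 -0.5] t 14.55 w 0.0
scene latch_tip []
scene leaf_edge [([211.5, 207.6], 0.95)]
scene latch_pivot [([202.4, 215.8], 0.71)]
0.3 [191.4 199.6]
0.4 [189.3 200.5]
0.5 [187.3 201.6]
0.6 [185.6 202.8]
leaf edge closed [212.2 209.3]
top latch_tip [([338.5, 192.0], 0.64)]
top leaf_edge [([311.0, 187.0], 0.95)]
top latch_pivot []
0.3 [334.1 189.6]
0.4 [336.1 190.5]
0.5 [337.8 191.3]
0.6 [339.4 192.1]
leaf edge closed [311.4 187.8]
```

```bash
python3 -m handwheel '[[[2.4,0,1,0,0],[0,0,4,0,0],[0,0,4,0,0],[0,0,0.8,0,0],[0,0,0,0,0]]]' | grep -E "ee_pos|wrist"; python3 -m handwheel '[[[1,0,0,0,0],[1,0,0,0,0],[0.3,0,0,0,0],[0,0,0,0,0]]]' | grep -E "ee_pos|wrist"; python3 -c "
from h import *
togo([0,-124,66])"
```

```text
ee_pos: [0.5286, -0.1552, 0.0865]
wrist_force: [1.3, 0.3, -0.4]
ee_pos: [0.5373, -0.1336, 0.0898]
wrist_force: [0.6, 0.1, 0.5]
tip fx mm [   0.4 -124.2   67.8] togo cm [ 0.02 -0.05  0.18] yaw of tool x in fixture deg 90.1 F [0.6 0.1 0.5] t 15.85 w -0.0
```

```bash
python3 -m handwheel '[[[0.35,0,-0.3,0,0],[0.35,0,-0.3,0,0],[0.35,0,-0.2,0,0],[0.35,0,-0.2,0,0],[0,0,0,0,0]]]' | grep -E "ee_pos|wrist";  python3 -m handwheel '[[[0.35,0,-0.15,0,0],[0.35,0,-0.15,0,0],[0.3,0,-0.1,0,0],[0,0,0,0,0]]]' | grep -E "ee_pos|wrist"; python3 -c "
from h import *
togo([0,-96,81])"
```

```text
ee_pos: [0.5401, -0.1206, 0.0988]
wrist_force: [-0.2, -0.7, 1.3]
ee_pos: [0.5429, -0.1106, 0.1026]
wrist_force: [-0.8, -1.4, 0.1]
tip fx mm [  -0.3 -100.4   80.6] togo cm [ 0.44  0.03 -0.04] yaw of tool x in fixture deg 90.0 F [-0.8 -1.4  0.1] t 16.75 w 0.0
```

```bash
for i in 1 2 3 4 5; do python3 -m handwheel '[[[0.1,0,-0.03,0,0],[0.05,0,0,0,0],[0,0,0,0,0]]]' | grep -E "ee_pos|wrist"; done; python3 -c "
from h import *
togo([0,-96,81])"
```

```text
ee_pos: [0.5431, -0.1095, 0.1026]
wrist_force: [-0.5, -2.6, 2.0]
ee_pos: [0.5434, -0.108, 0.1029]
wrist_force: [0.5, -2.2, 0.7]
ee_pos: [0.5437, -0.1065, 0.1032]
wrist_force: [-0.1, -1.5, 1.6]
ee_pos: [0.5441, -0.1053, 0.1035]
wrist_force: [0.3, -3.1, 2.3]
ee_pos: [0.5441, -0.105, 0.1036]
wrist_force: [-0.5, -6.7, -0.3]
tip fx mm [ -0.6 -94.8  81.6] togo cm [-0.12  0.06  0.06] yaw of tool x in fixture deg 90.1 F [-0.5 -6.7 -0.3] t 18.25 w -0.0
```

```bash
for i in 1 2 3; do python3 -m handwheel '[[[0.15,0,-0.02,0,0],[0,0,0,0,0]]]' | grep -E "ee_pos|wrist"; done; python3 -c "
from h import *
togo([0,-96,81])"
```

```text
ee_pos: [0.5442, -0.1046, 0.1037]
wrist_force: [-1.3, -9.1, -1.2]
ee_pos: [0.5443, -0.1044, 0.1038]
wrist_force: [-1.8, -13.4, -1.4]
ee_pos: [0.5444, -0.1041, 0.1039]
wrist_force: [-2.9, -15.7, -2.0]
tip fx mm [ -0.6 -94.1  81.9] togo cm [-0.19  0.05  0.09] yaw of tool x in fixture deg 90.2 F [ -2.9 -15.7  -2. ] t 18.85 w -0.0
```

Hard stop reached: 16 N with no more motion, at face y ≈ −84 where −85 is home. Backing off and verifying.

```bash
python3 -m handwheel '[[[-1,0,0,0,0],[-3,0,0,0,0],[-4,0,0,0,0],[-4,0,-1,0,0],[-3,0,-4,0,0],[0,0,-4,0,0],[0,0,-4,0,0],[0,0,0,0,0]]]' | grep -E "ee_pos|wrist"; python3 -c "
from h import *
for n in('scene','top'):
  cams.camera(n)
  for t,p in (('latch_tip',(0,-85,94.5)),('leaf_edge',(0,-58,55.5)),('bar_near_end',(-60,0,38)),('ring_gauge',0),('plug_gauge',0),('oil_bottle',0),('screwdriver',0)):print(n,t,[(np.round(q['xy'],1).tolist(),round(q['confidence'],2)) for q in models.place_of(t,n)[:3]],p and proj(n,wd(p)).round(1))
"
```

```text
ee_pos: [0.5094, -0.2457, 0.2416]
wrist_force: [0.2, -0.2, 1.4]
scene latch_tip [([195.3, 195.0], 0.71)] [198.7 197.7]
scene leaf_edge [([211.5, 208.0], 0.84), ([198.2, 193.1], 0.42)] [212.2 209.3]
scene bar_near_end [([310.7, 143.6], 0.7), ([419.3, 186.9], 0.69), ([240.4, 195.9], 0.58)] [238.8 194.9]
scene ring_gauge [([150.9, 257.1], 0.91)] 0
scene plug_gauge [([312.8, 202.7], 0.62)] 0
scene oil_bottle [([278.6, 294.4], 0.87)] 0
scene screwdriver [([134.4, 212.0], 0.7)] 0
top latch_tip [([326.4, 185.6], 0.74)] [327.  187.2]
top leaf_edge [([310.0, 187.6], 0.73)] [311.4 187.8]
top bar_near_end [([166.1, 285.7], 0.7), ([278.1, 209.7], 0.59)] [279.  208.9]
top ring_gauge [([366.7, 168.4], 0.69)] 0
top plug_gauge [([198.9, 195.2], 0.56)] 0
top oil_bottle [([266.0, 103.8], 0.56)] 0
top screwdriver [([384.5, 227.9], 0.8)] 0
```

```bash
python3 -c "
from h import *
print(r.hand_in())"
```

```text
the job is handed in; nothing more can be done
None
```

I handed the job in at about 20 s: the bar is home against the end stop, the leaf is flat on its buttons and the latch is upright, with the bystanders within a few pixels of where they started; the final state rests on contact forces and network readings, as I had no picture views left, and no verdict came back.

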